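# Lock the tack jar onto its stack

### The arm

A 7-joint arm with a two-finger parallel gripper is mounted at the origin on the work surface. World frame = base frame: x ahead of the robot, y to its left, z up, the work surface at z = 0. Lengths are in m, angles in rad, forces in N, time in s.
With the tool pointing down it reaches from about 0.4 to 0.85 m from the base axis. Payload 10.4 kg.
Tool frame: the origin (TCP) lies between the finger pads; the fingertips stand 22 mm ahead of it and the grasp point (between the pads) lies 3 mm ahead of it; z points along the fingers, y is the line along which they close (so a half turn about z gives the same grasp; the last joint's range is limited). The gripper opens to 85 mm and grips with 20 to 120 N. Pads are 22 mm wide; open, the fingers measure 114 mm over their backs; the gripper's body (76 mm by 85 mm) begins 54 mm behind the grasp point. The pads swing forward as they close: fully open they stand 13 mm farther back than shut.
Start: joints at [1.169, 0.332, -0.065, 1.46, 0.022, 1.35, -0.088], TCP at [0.231, -0.581, 0.225] pointing down, gripper open.
Joint ranges: [-2.6, 2.6], [-0.5, 2.12], [-1.47, 1.34], [0.16, 2.42], [-1.27, 4.41], [0.06, 2.06], [-2.6, 2.6]. Speed limits (rad/s): [2.22, 2.22, 2.79, 2.79, 3.14, 3.14, 3.14].

### API

Orientations are given as a unit quaternion [x, y, z, w].
In Python, from workcell import manip, camera, ticket, boxes_of, outline_of gives the robot as it stands.
- The arm moves only by the tool carry_out, never from a script. Its argument "deltas" is a list of rows, each a list of 5 numbers: the shift along the tool's x, y, z as a fraction of full scale, then the turn about the tool's z as a fraction of full scale, then the opening, from -1 (shut) to 1 (fully open), so that 0 is half open. In form: [[tx, ty, tz, spin, gripper], ...]. A call has 1 to 20 rows; each row is the pose to reach, as a shift and turn from the pose commanded when the call began, along the tool's axes at that moment; what a row does not reach only later rows make up. Full scale, the value 1, is 150 mm for a shift and 30 degrees for a turn. A row lasts 1/8 s, in which the tool goes at most 62.5 mm and 10.7 degrees, less where a joint would pass 70% of its speed; a pose out of reach is approached as far as the arm can. A call with a number of a shift or a turn outside -1 to 1 is refused whole. A call with a gripper value outside its range is refused whole. The fingers move at their own pace and stop on an object; "force" is the grip in N (left out, the last holds). Time passes only in rows, so rows that repeat a pose let the fingers close. It gives the time, the measured TCP pose, the force, the opening and the grip force at its end, in the units of the state.
- manip.get_obs(): the state, without advancing time (a new reading comes with each control period).
- camera(name): name is "scene" or "top" or "wrist"; returns a dict with "img" (400x640x3 uint8, red, green, blue), "depth" (400x640 float32, m along the optical axis (not along the pixel's ray), 0 where there is no reading), "vertical_fov" (degrees; the focal length in pixels is half the picture's height over the tangent of half this angle, whatever the lens; pixels are square), "cx", "cy" (the principal point, pixels), "R" (3x3) and "t" (3): a world point X has camera coordinates R X + t. Camera axes: x right, y down, z forward; pixel columns grow to the right and rows downward; lengths in m; the calibration is good to about 2 mm. A picture is of the moment at which its call begins.
- ticket.hand_in(): hands the job in; it is judged then, once.
Trained networks look in a picture, given as the dict that the camera call returned (one of the last four; its "shot" number tells which), for a name from the list of things; names that differ only in an ending like _2 or _b are one class to them, and where a whole thing is asked for, a point or a joint stands for the part that bears it (a point fixed in the world has none). Each returns a list of dicts, best first, with "conf" (0 to 1); they miss things now and then, are a little off and sometimes report something else, mostly with a low value. They report only what shows in the picture. A call takes as long as a camera call.
- boxes_of(query, picture): "position" ([x, y, z] in m, in world coordinates, good to about 4 mm: the middle of the surface that is visible of it).
- outline_of(query, picture): "region" (400x640 bool, what is visible of it).
The state is a dict: "clock": time; "joint_pos": joint angles; "joint_velocities": joint speeds; "tau": joint torques, N m; "position": TCP position; "ee_rot": TCP orientation; "ft_force": force on the tool from outside, world axes, zero at the start; "torque": the same for the moment, N m; "grip_width": opening from 0.0 (shut) to 1.0 (fully open); "grasp_force": force on a finger pad.
Only numpy, scipy, OpenCV 4.12 (cv2) and the standard library are available. Lean on these libraries where they do the work, as an engineer would, in place of code of your own. Each camera call takes 0.05 s, during which the arm holds its last target. There are 200 camera calls.

### The job

Three tin tack jars stand on the restoration bench; take the middle-sized one by its wooden bar grip and set it upright on the bottom segment that is fixed to the bench (the one with the round wooden foot), its two lugs going down through the two open slots of the socket. When it is fully home, lock it with a quarter turn clockwise (seen from above) and let go of it there; leave the small and the large jar where they stand.

Things in the scene. Friction and masses are not known exactly. Their poses are not given: they have to be found in the camera images.
- jar_mid (a point): Middle-sized jar (0.25 kg), point on its axis half-way up its 92 mm. From below: spigot 34 mm wide, tapering out to 46 mm; tin 84 mm wide from 18 mm up, dark lid 86 mm wide, top at 58 mm; wooden bar grip to 92 mm, 52 mm long on x, 14 mm thick on y. Lugs on the spigot under the bar's ends: tips 31 mm out on +x and -x, 10 mm wide, 2 to 9 mm up. z up; a half turn is the same.
- socket (a point): Centre of the fixed segment's mouth, 88 mm over the bench, collar 84 mm wide. Slots 30 mm wide on its +x and -x; elsewhere a dark rim, 6 mm thick, reaches in to 25 mm from the axis. Lugs drop in (5 mm, 10 degrees of play), then turn freely clockwise to stops at 95 degrees. Home: tin rests on the rim, jar's middle 28 mm above this point; locked: jar's x across this x. z up; a half turn is the same.
- small_jar_mid (a point): The small tack jar, to be left alone: same build, tin 58 mm in diameter, 82 mm high in all; the point is on its axis half-way up (41 mm).
- large_jar_mid (a point): The large tack jar, to be left alone: same build, tin 108 mm in diameter, 110 mm high in all; the point is on its axis half-way up (55 mm).

How it is judged:
By the outcome, as a careful person would: the job done as asked, in the order asked, and still so for the second after the job is handed in, with the robot touching nothing.
It also fails if it takes over 45 s, if anything falls off the work surface, if the arm or the gripper's body presses on something with over 40 N, if the wrist force passes 120 N, or if a joint passes its speed limit or range.

## Working session

There is one attempt and no reset: what is moved stays moved. The work goes in short steps, Python scripts to look and compute and a tool call to move; the robot and the scene stay as the last step left them, time stands still between calls to the robot, and variables do not carry over. Pictures are saved under pics/ and viewed, at most 10 in all, crops included, and the job is handed in when it is done.

Besides the shell and the picture viewer there is one more tool, called by a JSON object that holds its "name" and its "arguments". carry_out: Moves the arm, as the interface text tells. Its arguments: {"type":"object","properties":{"deltas":{"type":"array","items":{"type":"array","items":{"type":"number"}}},"force":{"type":"number"}},"required":["deltas"]}

```bash
mkdir -p pics; cat > h.py <<'E'
import numpy as np, cv2
from workcell import manip, camera, ticket, boxes_of, outline_of
def cloud(p):
    d=p["depth"]; H,W=d.shape; f=H/2/np.tan(np.radians(p["vertical_fov"])/2)
    v,u=np.mgrid[:H,:W]; X=np.stack([(u-p["cx"])/f*d,(v-p["cy"])/f*d,d],-1)
    return (X-np.array(p["t"]))@np.array(p["R"])
def save(n,p,s=None):
    i=p["img"] if s is None else p["img"][s]
    cv2.imwrite(f"pics/{n}.png",i[...,::-1])
E
python3 - <<'E'
from h import *
np.set_printoptions(precision=4,suppress=True)
o=manip.get_obs(); print(o["clock"],o["position"],o["ee_rot"],o["grip_width"])
P={n:camera(n) for n in("top","scene")}
for n,p in P.items():
    print(n,p["vertical_fov"],p["t"],-np.array(p["R"]).T@p["t"])
    for q in("jar_mid","socket","small_jar_mid","large_jar_mid"):
        b=boxes_of(q,p)
        print(n,q,[(np.round(x["position"],3),round(x["conf"],2)) for x in b[:3]])
cv2.imwrite("pics/a.png",np.vstack([P["top"]["img"],P["scene"]["img"]])[...,::-1][:, :] if 0 else cv2.resize(np.vstack([P["top"]["img"],P["scene"]["img"]]),(480,600))[...,::-1])
E
```

```text
0.0 [ 0.231  -0.5803  0.2243] [ 0.9821  0.1883 -0.0002 -0.0007] 0.9991227571606522
top 55.62374474182974 [0.0255 0.5419 0.7894] [0.4925 0.0079 0.8215]
top jar_mid [(array([0.583, 0.113, 0.059]), 0.85)]
top socket [(array([ 0.578, -0.254,  0.066]), 0.87)]
top small_jar_mid [(array([ 0.448, -0.084,  0.05 ]), 0.97)]
top large_jar_mid [(array([0.473, 0.297, 0.076]), 0.96)]
scene 47.745513756599806 [ 0.262  -0.2473  1.3614] [1.0799 0.3941 0.8134]
scene jar_mid [(array([0.594, 0.126, 0.055]), 0.67)]
scene socket [(array([ 0.598, -0.239,  0.057]), 0.96)]
scene small_jar_mid []
scene large_jar_mid [(array([0.497, 0.317, 0.073]), 0.58)]
```

```bash
cat > m.py <<'E'
from h import *
np.set_printoptions(precision=4,suppress=True)
def slab(X,c,z0,z1,r):
    m=(X[...,2]>z0)&(X[...,2]<z1)&(np.hypot(X[...,0]-c[0],X[...,1]-c[1])<r); return X[m]
def rect(Q):
    r=cv2.minAreaRect((Q[:,:2]*1000).astype(np.float32)); return r
def circ(Q):
    A=np.c_[2*Q[:,:2],np.ones(len(Q))]; s=np.linalg.lstsq(A,(Q[:,:2]**2).sum(1),rcond=None)[0]
    return s[:2],np.sqrt(s[2]+s[0]**2+s[1]**2)
E
python3 - <<'E'
from m import *
p=camera("top"); X=cloud(p)
for q,c in(("mid",(.583,.113)),("small",(.448,-.084)),("large",(.473,.297))):
    Q=slab(X,c,.02,.2,.08); zt=np.percentile(Q[:,2],99); B=Q[Q[:,2]>zt-.008]
    print(q,zt,len(B),rect(B))
    h=zt-.034; L=Q[abs(Q[:,2]-h)<.004]; 
    print("  lid",len(L),cv2.minEnclosingCircle((L[:,:2]*1000).astype(np.float32)))
c=(.58,-.25); Q=slab(X,c,.075,.12,.07); print("sock",len(Q),np.percentile(Q[:,2],[1,50,99]),cv2.minEnclosingCircle((Q[:,:2]*1000).astype(np.float32)))
np.save("sock.npy",Q)
def proj(w):
    f=200/np.tan(np.radians(p["vertical_fov"])/2); a=np.array(p["R"])@w+p["t"]; return a[:2]/a[2]*f+[p["cx"],p["cy"]]
a=proj([.58,-.25,.088]);b=proj([.583,.113,.08]); print(a,b)
cr=lambda a:cv2.resize(p["img"][max(int(a[1])-50,0):int(a[1])+50,max(int(a[0])-50,0):int(a[0])+50],(400,400),interpolation=cv2.INTER_CUBIC)
cv2.imwrite("pics/c.png",np.hstack([cr(a),cr(b)])[...,::-1])
E
```

```text
mid 0.09325454512916663 199 ((583.9690551757812, 113.5859146118164), (14.433252334594727, 51.45427703857422), 19.36963653564453)
  lid 1048 ((583.8258056640625, 113.55432891845703), 42.82192611694336)
small 0.08348625954548285 196 ((449.85235595703125, -85.06700134277344), (50.959835052490234, 14.001605033874512), 84.65397644042969)
  lid 423 ((450.18023681640625, -85.19342803955078), 29.770923614501953)
large 0.11058574721733218 224 ((475.60845947265625, 308.06256103515625), (14.415975570678711, 52.380882263183594), 46.7828483581543)
  lid 2042 ((476.0320129394531, 307.65972900390625), 54.86811828613281)
sock 846 [0.0762 0.0871 0.0901] ((583.8823852539062, -263.0372009277344), 42.204505920410156)
[460.0701 173.0267] [273.6162 175.2364]
```

View pics/a.png

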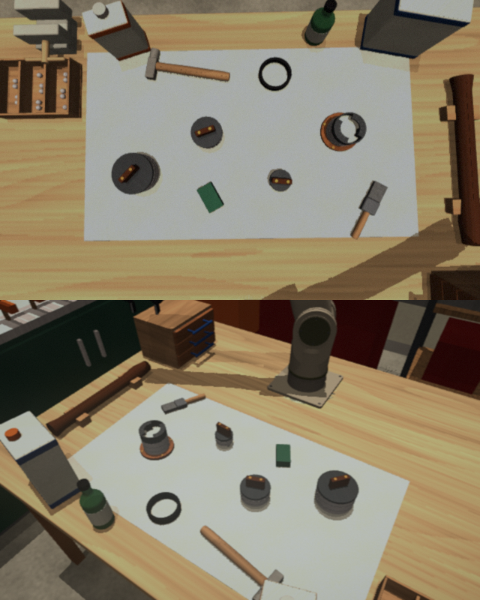

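View pics/c.png

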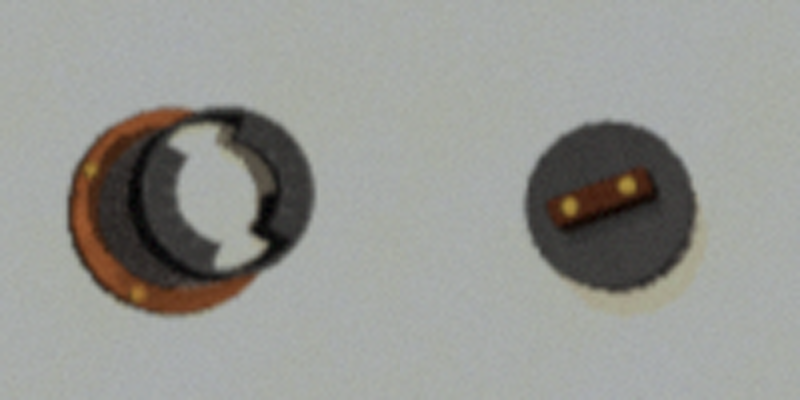

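The pictures show the socket mouth with its slots at about (200,140) and (240,250) in the left crop, and the middle jar's bar at about (600,197) in the right one. The bar direction agrees with the depth fit. Next I'll measure the slots and work out the first transfer.

```bash
cat >> m.py <<'E'
from scipy.spatial.transform import Rotation as Rn
def plan(x,y,z,psi):
    o=manip.get_obs(); R=Rn.from_quat(o["ee_rot"]).as_matrix()
    d=R.T@(np.array([x,y,z])-o["position"]); a=np.degrees(np.arctan2(R[1,0],R[0,0]))
    s=(a-psi+180)%360-180
    print("t",round(o["clock"],2),"pos",np.array(o["position"]),"psi",round(a,2),"tilt",R[:,2],"shift",d/.15,"spin",s/30,"j",np.array(o["joint_pos"]),"F",np.array(o["ft_force"]),o["grip_width"],o["grasp_force"])
def slots(X,c=(.584,-.263)):
    from scipy.optimize import minimize
    Q=slab(X,c,.083,.094,.05)
    # collar outer circle: circle best containing, then rim occupancy
    (cx,cy),r=cv2.minEnclosingCircle((Q[:,:2]*1000).astype(np.float32)); c=np.array([cx,cy])/1000
    S=slab(X,c,-.1,.3,.034); S=S[np.hypot(*(S[:,:2]-c).T)>.027]
    th=np.arctan2(S[:,1]-c[1],S[:,0]-c[0]); e=S[:,2]<.078
    v=np.exp(2j*th[e]).sum(); print("circle",c,r,"slot axis",np.degrees(np.angle(v))/2)
    h=[(int(k),round(e[(np.degrees(th)//10*10)==k].mean(),1)) for k in range(-180,180,10) if (np.degrees(th)//10*10==k).any()]
    print(h)
E
python3 - <<'E'
from m import *
slots(cloud(camera("top"))); plan(.584,.1136,.2,109.4)
E
```

```text
circle [ 0.584  -0.2632] 42.35783767700195 slot axis 7.067101458872932
[(-180, np.float64(1.0)), (-170, np.float64(1.0)), (-160, np.float64(1.0)), (-150, np.float64(1.0)), (-140, np.float64(0.7)), (-130, np.float64(0.0)), (-120, np.float64(0.0)), (-110, np.float64(0.0)), (-100, np.float64(0.0)), (-90, np.float64(0.4)), (-80, np.float64(0.5)), (-70, np.float64(0.4)), (-60, np.float64(0.5)), (-50, np.float64(0.5)), (-40, np.float64(0.2)), (-30, np.float64(0.4)), (-20, np.float64(0.4)), (-10, np.float64(1.0)), (0, np.float64(1.0)), (10, np.float64(1.0)), (20, np.float64(1.0)), (30, np.float64(1.0)), (40, np.float64(0.0)), (50, np.float64(0.0)), (60, np.float64(0.0)), (70, np.float64(0.0)), (80, np.float64(0.0)), (90, np.float64(0.0)), (100, np.float64(0.0)), (110, np.float64(0.0)), (120, np.float64(0.0)), (130, np.float64(0.0)), (140, np.float64(0.0)), (150, np.float64(0.0)), (160, np.float64(0.0))]
t 0.6 pos [ 0.2312 -0.5807  0.2251] psi 21.7 tilt [ 0.     -0.0001 -1.    ] shift [ 3.8972 -3.4307  0.1673] spin -2.9231994804187096 j [ 1.1694  0.3322 -0.0647  1.4601  0.0216  1.3499 -0.0885] F [ 0.3761 -0.5573  0.7257] 0.996950950851477 0.0
```

{"name": "carry_out", "arguments": {"deltas": [[0.3, -0.2, 0, -0.2, 1], [0.65, -0.4, 0, -0.5, 1], [1, -0.6, 0, -0.75, 1], [1, -0.6, 0, -1, 1], [1, -0.6, 0, -1, 1]]}}

```text
clock: 1.23
position: [0.3374, -0.4415, 0.2253]
ee_rot: [0.9, 0.436, -0.0, 0.0]
ft_force: [-0.7, 0.1, 0.6]
grip_width: 0.997
grasp_force: 0.0
```

```bash
python3 -c "
from m import *
plan(.54,-.25,.25,51.7)"
```

```text
t 1.23 pos [ 0.3374 -0.4415  0.2253] psi 51.69 tilt [ 0.0001 -0.0005 -1.    ] shift [ 1.8392  0.2688 -0.1651] spin -0.00021231384026899983 j [ 1.0338  0.1905 -0.2251  1.639   0.044   1.3165  0.133 ] F [-0.6692  0.1274  0.6078] 0.9970892878230393 0.0
```

{"name": "carry_out", "arguments": {"deltas": [[0.35, 0.05, -0.1, -0.25, 1], [0.7, 0.1, -0.2, -0.5, 1], [1, 0.1, -0.3, -0.75, 1], [1, 0.1, -0.3, -1, 1], [1, 0.1, -0.3, -1, 1]]}}

```text
clock: 1.85
position: [0.4415, -0.3341, 0.2701]
ee_rot: [0.758, 0.652, -0.0, 0.0]
ft_force: [-0.3, -0.4, -0.5]
grip_width: 1.002
grasp_force: 0.0
```

```bash
python3 - <<'E'
from m import *
plan(.584,.1136,.25,109.4)
p=camera("wrist"); X=cloud(p); print("cam",-np.array(p["R"]).T@p["t"])
slots(X)
R=p["R"];f=200/np.tan(np.radians(p["vertical_fov"])/2); a=R@np.array([.584,-.2632,.088])+p["t"]; print(a[:2]/a[2]*f+[p["cx"],p["cy"]])
save("w1",p)
E
```

```text
t 1.85 pos [ 0.4415 -0.3341  0.2701] psi 81.43 tilt [-0.0002 -0.0003 -1.    ] shift [3.0927 0.4947 0.1327] spin -0.9322790237281102 j [ 0.8934  0.1771 -0.3734  1.5677  0.0655  1.4091  0.3652] F [-0.2502 -0.4371 -0.476 ] 1.0016686632559428 0.0
cam [ 0.4528 -0.2558  0.418 ]
circle [ 0.5831 -0.2627] 42.143821716308594 slot axis 7.749611657572772
[(-180, np.float64(1.0)), (-170, np.float64(1.0)), (-160, np.float64(1.0)), (-150, np.float64(1.0)), (-140, np.float64(0.7)), (-130, np.float64(0.0)), (-120, np.float64(0.0)), (-110, np.float64(0.0)), (-100, np.float64(0.0)), (-90, np.float64(0.0)), (-80, np.float64(0.1)), (-70, np.float64(0.2)), (-60, np.float64(0.3)), (-50, np.float64(0.4)), (-40, np.float64(0.4)), (-30, np.float64(0.4)), (-20, np.float64(0.5)), (-10, np.float64(1.0)), (0, np.float64(1.0)), (10, np.float64(1.0)), (20, np.float64(1.0)), (30, np.float64(1.0)), (40, np.float64(0.1)), (50, np.float64(0.0)), (60, np.float64(0.0)), (70, np.float64(0.0)), (80, np.float64(0.0)), (90, np.float64(0.0)), (100, np.float64(0.0)), (110, np.float64(0.0)), (120, np.float64(0.0)), (130, np.float64(0.0)), (140, np.float64(0.0)), (150, np.float64(0.0)), (160, np.float64(0.2)), (170, np.float64(1.0))]
[445.889   91.5644]
```

View pics/w1.png

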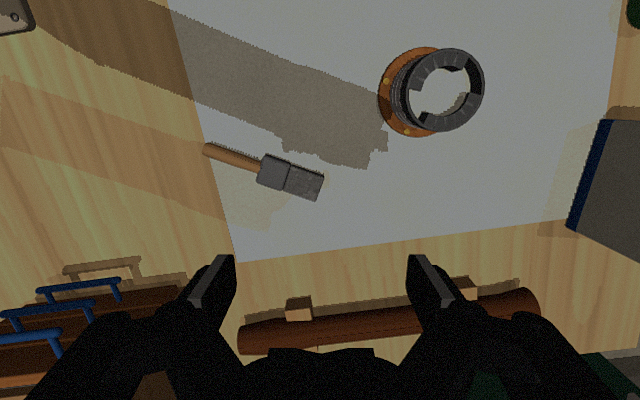

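The wrist picture shows the socket mouth at about (446,90), with slots at about (455,62) and (432,118). I'll fit the slot axis from rays cut with the rim plane.

```bash
cat >> m.py <<'E'
def fit(P):
    from scipy.optimize import minimize
    A=[];L=[]
    for p in P:
        X=cloud(p); o=-np.array(p["R"]).T@p["t"]; D=X-o
        with np.errstate(all="ignore"): Y=o+D*((.088-o[2])/D[...,2:])
        k=(np.hypot(Y[...,0]-.584,Y[...,1]+.263)<.041)&(p["depth"]>0)
        A.append(Y[k][:,:2]); L.append(X[k][:,2]>.081)
    A=np.vstack(A);L=np.hstack(L).astype(float)
    def cost(q):
        a=q[2]; B=A-q[:2]/1000; u=abs(B@[np.cos(a),np.sin(a)]); v=abs(-B@[np.sin(a),-np.cos(a)]); r=np.hypot(u,v)
        s=np.maximum.reduce([(.025-r),np.minimum(.015-v,.036-r)]) # >0 open
        w=(r<.035); return (((1/(1+np.exp(s/.0008)))-L)**2*w).sum()/w.sum()
    b=min((minimize(cost,[584,-263,np.radians(a)],method="Nelder-Mead") for a in range(0,180,15)),key=lambda r:r.fun)
    print("fit",b.x[:2],np.degrees(b.x[2]),b.fun)
E
python3 - <<'E'
from m import *
t,w=camera("top"),camera("wrist"); fit([t]);fit([w]);fit([t,w])
E
```

```text
fit [ 583.8389 -261.9266] 197.82227733167193 0.0312301498119071
fit [ 581.1336 -262.8674] 17.774358162667383 0.02777317108269988
fit [ 581.9354 -262.7205] 197.8937062758198 0.030819859017043066
```

{"name": "carry_out", "arguments": {"deltas": [[0.35, 0.06, 0, -0.25, 1], [0.7, 0.12, 0, -0.5, 1], [1, 0.2, 0, -0.75, 1], [1, 0.2, 0, -0.93, 1], [1, 0.2, 0, -0.93, 1]]}}

```text
clock: 2.62
position: [0.493, -0.1897, 0.2699]
ee_rot: [0.578, 0.816, -0.0, -0.0]
ft_force: [-0.4, -0.5, 0.8]
grip_width: 0.998
grasp_force: 0.0
```

```bash
python3 -c "
from m import *
plan(.584,.1136,.2,109.4)"
```

```text
t 2.62 pos [ 0.493  -0.1897  0.2699] psi 109.4 tilt [-0.0003 -0.0002 -1.    ] shift [1.7059 1.2439 0.4656] spin -0.00013780008943247896 j [ 0.7601  0.1335 -0.5238  1.6235  0.0678  1.4029  0.5673] F [-0.423  -0.4709  0.7768] 0.997750094353367 0.0
```

{"name": "carry_out", "arguments": {"deltas": [[0.3, 0.25, 0, 0, 1], [0.6, 0.5, 0, 0, 1], [0.9, 0.75, 0.1, 0, 1], [1, 0.9, 0.1, 0, 1], [1, 0.9, 0.1, 0, 1]]}}

```text
clock: 3.25
position: [0.5705, -0.0015, 0.2545]
ee_rot: [0.577, 0.817, 0.0, -0.001]
ft_force: [-0.5, 0.3, 0.5]
grip_width: 0.998
grasp_force: 0.0
```

```bash
python3 -c "
from m import *
plan(.584,.1136,.2,109.4)
p=camera('wrist');X=cloud(p);print(-np.array(p['R']).T@p['t'])
Q=slab(X,(.584,.1136),.02,.2,.06); B=Q[Q[:,2]>np.percentile(Q[:,2],99)-.008]; print(len(B),np.percentile(Q[:,2],99),rect(B))
L=Q[abs(Q[:,2]-.058)<.004];print(len(L),cv2.minEnclosingCircle((L[:,:2]*1000).astype(np.float32)))"
```

```text
t 3.25 pos [ 0.5705 -0.0015  0.2545] psi 109.49 tilt [-0.0008  0.001  -1.    ] shift [0.693  0.3411 0.3641] spin 0.0030022686510562833 j [ 0.478   0.2625 -0.6632  1.5363  0.1618  1.3995  0.1439] F [-0.4854  0.301   0.4926] 0.9977077608612615 0.0
[0.5438 0.0729 0.4026]
841 0.09236345043379329 ((583.3756713867188, 114.37863159179688), (14.388875007629395, 51.07570266723633), 18.545202255249023)
4173 ((583.4044799804688, 114.26631164550781), 42.78948211669922)
```

{"name": "carry_out", "arguments": {"deltas": [[0.35, 0.17, 0, 0.02, 1], [0.69, 0.34, 0.1, 0.02, 1], [0.695, 0.337, 0.4, 0.02, 1], [0.695, 0.337, 0.75, 0.02, 1], [0.695, 0.337, 0.75, 0.02, 1], [0.695, 0.337, 0.75, 0.02, 1]]}}

```text
clock: 4.05
position: [0.5839, 0.1116, 0.1447]
ee_rot: [0.582, 0.813, 0.001, 0.001]
ft_force: [0.0, 1.1, 0.1]
grip_width: 1.0
grasp_force: 0.0
```

```bash
python3 -c "
from m import *
plan(.5836,.1140,.088,108.9)"
```

```text
t 4.05 pos [0.5839 0.1116 0.1447] psi 108.84 tilt [ 0.0021 -0.0001 -1.    ] shift [0.0161 0.0028 0.3783] spin -0.0019164868602653466 j [ 0.2872  0.405  -0.6921  1.6198  0.2726  1.2135 -0.132 ] F [0.043  1.1325 0.0532] 1.0004135033781403 0.0
```

{"name": "carry_out", "arguments": {"deltas": [[0.01, 0.002, 0.2, 0, 1], [0.015, 0.003, 0.37, 0, 1], [0.015, 0.003, 0.375, 0, 1], [0.015, 0.003, 0.375, 0, 0], [0.015, 0.003, 0.375, 0, -0.5], [0.015, 0.003, 0.375, 0, -1], [0.015, 0.003, 0.375, 0, -1], [0.015, 0.003, 0.375, 0, -1], [0.015, 0.003, 0.375, 0, -1], [0.015, 0.003, 0.375, 0, -1], [0.015, 0.003, 0.375, 0, -1]], "force": 70}}

```text
clock: 5.42
position: [0.5825, 0.115, 0.0863]
ee_rot: [0.581, 0.814, -0.0, -0.0]
ft_force: [-0.3, 0.7, 0.2]
grip_width: 0.001
grasp_force: 0.0
```

The fingers closed on nothing, so I'll look before going on.

```bash
python3 - <<'E'
from m import *
p=camera("wrist"); save("w2",p); X=cloud(p)
t=camera("top"); s=camera("scene")
print(manip.get_obs()["grip_width"],boxes_of("jar_mid",s)[:2])
cv2.imwrite("pics/s2.png",np.hstack([cv2.resize(s["img"][150:330,250:480],(400,313)),cv2.resize(t["img"][120:240,200:353],(400,313))])[...,::-1])
E
```

```text
0.001358318608239385 [{'position': [0.5962, 0.1289, 0.0543], 'conf': 0.79}]
```

View pics/w2.png

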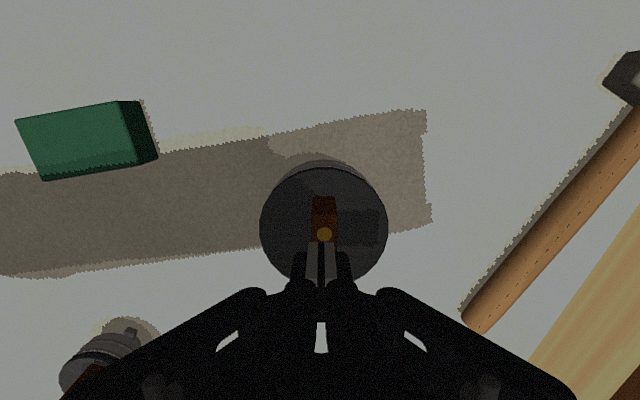

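View pics/s2.png

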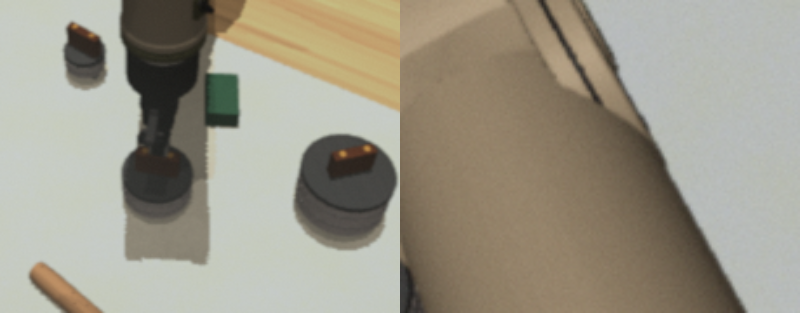

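```bash
python3 - <<'E'
from m import *
p=camera("wrist"); X=cloud(p)
plan(.5835,.114,.088,108.9)
for u,v in((324,200),(324,215),(324,225),(324,235),(317,250),(333,250),(317,275),(333,275),(325,285),(280,200)): print(u,v,X[v,u],p["img"][v,u])
Q=slab(X,(.584,.114),.054,.062,.06);print(len(Q),rect(Q),cv2.minEnclosingCircle((Q[:,:2]*1000).astype(np.float32)))
L=Q
E
```

```text
t 5.67 pos [0.5825 0.1149 0.0863] psi 109.0 tilt [ 0.     -0.0001 -1.    ] shift [-0.0081  0.0045 -0.011 ] spin 0.0034689684241167623 j [ 0.2647  0.4653 -0.6731  1.6758  0.3173  1.1123 -0.167 ] F [-0.2656  0.7603  0.1697] -0.0039032810427126426 0.0
324 200 [0.5757 0.139  0.0672] [35 22 23]
324 215 [0.5756 0.1384 0.0906] [27  0  0]
324 225 [0.5774 0.1334 0.0916] [30 13  0]
324 235 [0.5792 0.1281 0.0918] [77 58 24]
317 250 [0.5765 0.1252 0.1051] [50 46 44]
333 250 [0.5839 0.1276 0.1047] [39 36 35]
317 275 [0.5767 0.1255 0.1275] [26 22 24]
333 275 [0.5832 0.127  0.1264] [50 47 44]
325 285 [0.5811 0.123  0.1289] [69 65 65]
280 200 [0.5506 0.127  0.0576] [21 22 18]
8839 ((582.7059936523438, 117.7212905883789), (84.43951416015625, 78.89986419677734), 16.759662628173828) ((583.648193359375, 114.65593719482422), 42.89854431152344)
```

```bash
python3 - <<'E'
from m import *
p=camera("wrist"); X=cloud(p)
for v in range(236,300,4): print(v,*[np.round(X[v,u]*1000).astype(int) for u in(304,312,317,323,333,340)])
cv2.imwrite("pics/w3.png",cv2.resize(cv2.convertScaleAbs(p["img"][180:320,250:400],alpha=2.5),None,fx=4,fy=4,interpolation=cv2.INTER_CUBIC)[...,::-1])
E
```

```text
236 [573 108  56] [574 125  90] [576 126  92] [579 127  91] [584 129  90] [595 116  58]
240 [574 105  56] [574 123  90] [577 124  92] [580 125  92] [585 127  91] [596 113  57]
244 [574 102  56] [574 124  98] [576 125  98] [579 126  98] [584 128  98] [597 111  58]
248 [575 100  58] [574 124 102] [576 125 103] [579 126 102] [584 128 102] [598 108  57]
252 [571 119 100] [574 124 107] [577 125 107] [579 126 106] [584 128 107] [589 125  99]
256 [572 119 103] [574 124 110] [577 124 110] [579 125 110] [584 127 110] [588 125 104]
260 [572 120 108] [575 124 114] [577 125 114] [579 126 115] [583 128 115] [588 125 107]
264 [572 119 110] [575 125 118] [577 125 118] [579 126 118] [584 127 118] [588 126 113]
268 [572 120 115] [575 124 121] [577 125 121] [579 126 121] [583 128 122] [588 125 114]
272 [572 120 118] [575 125 125] [577 125 124] [579 125 123] [583 127 124] [588 125 118]
276 [573 119 121] [575 124 127] [577 125 127] [579 126 127] [583 127 128] [588 124 120]
280 [572 124 132] [575 123 129] [577 125 130] [579 125 129] [583 128 132] [585 131 135]
284 [572 126 137] [575 125 134] [578 122 129] [580 123 129] [583 128 134] [584 130 137]
288 [572 125 138] [575 125 137] [578 121 130] [580 122 130] [582 128 138] [584 130 139]
292 [572 124 139] [575 125 139] [579 119 129] [581 120 130] [583 127 139] [585 129 140]
296 [572 125 143] [575 125 142] [580 117 129] [582 118 129] [582 128 142] [585 129 143]
```

View pics/w3.png

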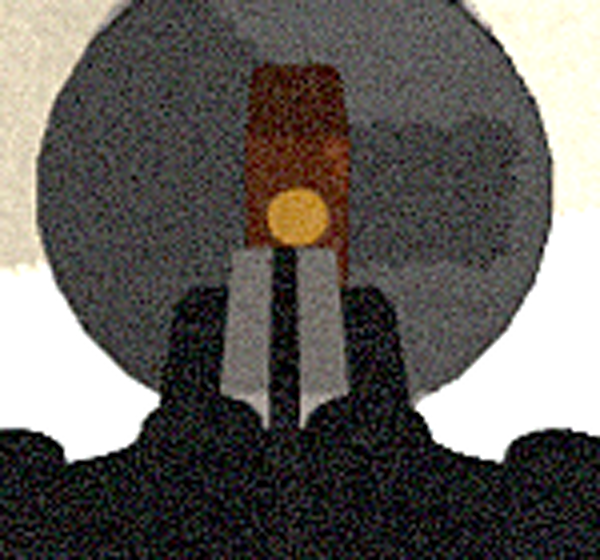

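Measured in this picture, the shut fingertips are at z ≈ 0.094, above the bar top at 0.092. They sit about 30 mm higher than the stated tool geometry implies, while the lateral alignment is right. I'll open, go 28 mm lower and close gently while watching the force.

{"name": "carry_out", "arguments": {"deltas": [[0, 0, 0, 0, 1], [0, 0, 0, 0, 1], [-0.006, 0.004, 0, 0, 1], [-0.006, 0.004, 0, 0, 1], [-0.006, 0.004, 0, 0, 1], [-0.006, 0.004, 0.1, 0, 1], [-0.006, 0.004, 0.18, 0, 1], [-0.006, 0.004, 0.18, 0, 1], [-0.006, 0.004, 0.18, 0, 0.2], [-0.006, 0.004, 0.18, 0, -0.3]], "force": 60}}

```text
clock: 6.98
position: [0.5836, 0.1144, 0.0597]
ee_rot: [0.581, 0.814, 0.0, 0.0]
ft_force: [-0.5, 0.1, -0.5]
grip_width: 0.603
grasp_force: 0.0
```

{"name": "carry_out", "arguments": {"deltas": [[0, 0, 0, 0, -1], [0, 0, 0, 0, -1], [0, 0, 0, 0, -1], [0, 0, 0, 0, -1], [0, 0, 0, 0, -1], [0, 0, 0, 0, -1]]}}

```text
clock: 7.72
position: [0.5836, 0.1144, 0.0596]
ee_rot: [0.581, 0.814, 0.0, 0.0]
ft_force: [1.0, -0.8, 3.8]
grip_width: 0.146
grasp_force: 59.7
```

{"name": "carry_out", "arguments": {"deltas": [[0, 0, -0.1, 0, -1], [0, 0, -0.3, 0, -1], [0, 0, -0.5, 0, -1], [0, 0, -0.8, 0, -1], [-0.2, 0.1, -0.85, -0.2, -1], [-0.4, 0.2, -0.85, -0.45, -1], [-0.7, 0.25, -0.85, -0.7, -1], [-1, 0.33, -0.85, -1, -1], [-1, 0.33, -0.85, -1, -1], [-1, 0.33, -0.85, -1, -1]], "force": 80}}

```text
clock: 8.98
position: [0.6784, -0.0109, 0.1867]
ee_rot: [0.351, 0.937, 0.0, -0.001]
ft_force: [0.3, 1.1, -3.4]
grip_width: 0.144
grasp_force: 78.9
```

```bash
python3 -c "
from m import *
plan(.583,-.263,.187,197.8)"
```

```text
t 8.97 pos [ 0.6784 -0.0109  0.1867] psi 138.96 tilt [-0.0013  0.0008 -1.    ] shift [-0.624  -1.6852 -0.0024] spin -1.9612183361883808 j [ 0.4254  0.5684 -0.7107  1.3218  0.3645  1.383   0.5808] F [ 0.3274  1.0826 -3.3546] 0.1444544034782565 78.87052059173584
```

{"name": "carry_out", "arguments": {"deltas": [[-0.15, -0.3, 0, -0.25, -1], [-0.3, -0.6, 0, -0.5, -1], [-0.4, -0.9, 0, -0.75, -1], [-0.4, -1, 0, -1, -1], [-0.4, -1, 0, -1, -1], [-0.4, -1, 0, -1, -1]]}}

```text
clock: 9.72
position: [0.6262, -0.1617, 0.1873]
ee_rot: [0.096, 0.995, 0.0, 0.0]
ft_force: [0.4, -0.5, -2.6]
grip_width: 0.148
grasp_force: 79.2
```

```bash
python3 -c "
from m import *
plan(.583,-.263,.187,197.8)"
```

```text
t 9.72 pos [ 0.6262 -0.1617  0.1873] psi 168.98 tilt [ 0.0005  0.0006 -1.    ] shift [ 0.1538 -0.7183  0.0013] spin -0.9608255157204743 j [ 0.7465  0.5182 -0.7926  1.4167  0.3685  1.3584  1.3214] F [ 0.4065 -0.4574 -2.5698] 0.14798775756144247 79.17613506317139
```

{"name": "carry_out", "arguments": {"deltas": [[0.05, -0.2, 0, -0.25, -1], [0.1, -0.5, 0, -0.5, -1], [0.154, -0.718, 0, -0.75, -1], [0.154, -0.718, 0, -0.96, -1], [0.154, -0.718, 0, -0.96, -1], [0.154, -0.718, 0, -0.96, -1]]}}

```text
clock: 10.48
position: [0.5834, -0.2636, 0.187]
ee_rot: [-0.154, 0.988, 0.0, 0.0]
ft_force: [-0.5, -0.2, -3.1]
grip_width: 0.147
grasp_force: 79.1
```

```bash
python3 - <<'E'
from m import *
plan(.583,-.263,.1296,197.8)
s,w,t=camera("scene"),camera("wrist"),camera("top")
for p in (w,t,s):
    X=cloud(p); Q=slab(X,(.583,-.263),.165,.225,.055)
    r=np.percentile(Q[:,2],[5,50,95]); L=slab(X,(.583,-.263),.18,.192,.055)
    print(r,len(L),circ(L) if len(L)>9 else 0, cv2.minEnclosingCircle((L[:,:2]*1000).astype(np.float32)) if len(L)>9 else 0)
    o=outline_of("jar_mid",p); b=outline_of("socket",p)
    print([(x["conf"],x["region"].sum()) for x in o[:1]+b[:1]])
f=200/np.tan(np.radians(s["vertical_fov"])/2);a=np.array(s["R"])@[.583,-.263,.13]+s["t"];u,v=(a[:2]/a[2]*f+[s["cx"],s["cy"]]).astype(int);print(u,v)
cv2.imwrite("pics/s4.png",np.hstack([cv2.resize(s["img"][max(v-70,0):v+70,max(u-70,0):u+70],(400,400)),cv2.resize(cv2.convertScaleAbs(w["img"][150:350,200:440],alpha=2),(400,333))[:400] if 0 else cv2.resize(cv2.convertScaleAbs(w["img"][150:350,220:420],alpha=2),(400,400))])[...,::-1])
E
```

```text
t 10.47 pos [ 0.5834 -0.2636  0.187 ] psi -162.25 tilt [ 0.0005  0.0004 -1.    ] shift [0.0017 0.0043 0.3829] spin -0.0015856092929501149 j [ 0.9698  0.5268 -0.8642  1.4339  0.401   1.3635  1.9718] F [-0.5071 -0.1603 -3.1131] 0.14707148764891048 79.14652705192566
[0.1831 0.1848 0.2192] 9513 (array([ 0.5803, -0.2641]), np.float64(0.03206968761784696)) ((582.828125, -263.3099365234375), 42.951019287109375)
[(0.97, np.int64(13839)), (0.64, np.int64(3291))]
[0.1732 0.1848 0.2179] 1072 (array([ 0.583 , -0.2637]), np.float64(0.03501095525429619)) ((583.0076293945312, -263.3930358886719), 43.009578704833984)
[(0.82, np.int64(1493)), (0.98, np.int64(1420))]
[0.1688 0.1855 0.2199] 584 (array([ 0.5857, -0.2608]), np.float64(0.032536814215673775)) ((583.574951171875, -262.4418029785156), 43.81568908691406)
[(0.81, np.int64(1216)), (0.72, np.int64(1930))]
199 157
```

View pics/s4.png

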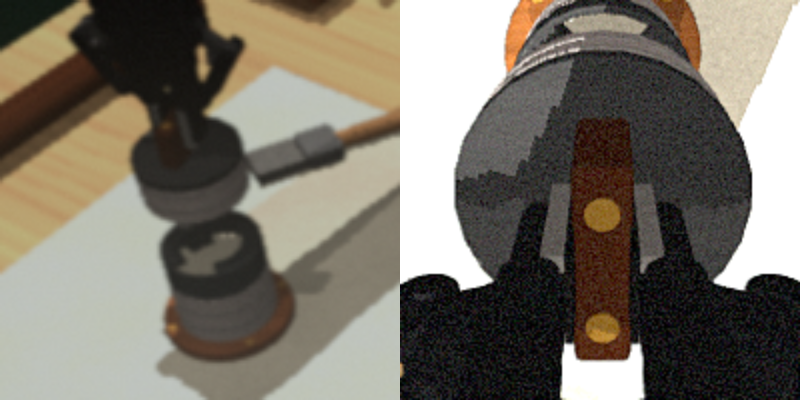

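The jar hangs upright over the socket: its lid centre is within 1 mm of the mouth, and the bar lines up with the slots. Lowering it in steps.

{"name": "carry_out", "arguments": {"deltas": [[0, 0, 0.1, 0, -1], [0, 0, 0.2, 0, -1], [0, 0, 0.25, 0, -1], [0, 0, 0.28, 0, -1], [0, 0, 0.3, 0, -1], [0, 0, 0.3, 0, -1]]}}

```text
clock: 11.68
position: [0.5827, -0.2653, 0.142]
ee_rot: [-0.155, 0.988, -0.0, 0.0]
ft_force: [0.7, -0.2, -3.2]
grip_width: 0.148
grasp_force: 79.2
```

```bash
python3 -c "
from m import *
plan(.583,-.2632,.1296,197.8)"
```

```text
t 11.68 pos [ 0.5827 -0.2653  0.142 ] psi -162.2 tilt [ 0.0002 -0.0001 -1.    ] shift [-0.0061  0.0129  0.0823] spin 8.417637249635845e-05 j [ 0.9661  0.5617 -0.8478  1.4867  0.4291  1.2868  1.9557] F [ 0.6939 -0.2113 -3.2161] 0.14838448346243308 79.23493981361389
```

{"name": "carry_out", "arguments": {"deltas": [[-0.003, 0.006, 0, 0, -1], [-0.006, 0.012, 0, 0, -1], [-0.006, 0.012, 0.03, 0, -1], [-0.006, 0.012, 0.06, 0, -1], [-0.006, 0.012, 0.075, 0, -1], [-0.006, 0.012, 0.082, 0, -1], [-0.006, 0.012, 0.082, 0, -1]]}}

```text
clock: 12.55
position: [0.583, -0.2633, 0.1298]
ee_rot: [-0.155, 0.988, -0.0, 0.0]
ft_force: [-1.9, 1.3, 0.5]
grip_width: 0.146
grasp_force: 79.7
```

It's home: z matches and the rim is carrying the weight. Now the quarter turn clockwise.

{"name": "carry_out", "arguments": {"deltas": [[0, 0, 0, 0.15, -1], [0, 0, 0, 0.35, -1], [0, 0, 0, 0.55, -1], [0, 0, 0, 0.75, -1], [0, 0, 0, 0.95, -1], [0, 0, 0, 1, -1], [0, 0, 0, 1, -1]]}}

```text
clock: 13.42
position: [0.5832, -0.2634, 0.1298]
ee_rot: [0.105, 0.994, -0.0, 0.0]
ft_force: [1.2, -1.1, -0.8]
grip_width: 0.145
grasp_force: 79.7
```

```bash
python3 -c "
from m import *
plan(.583,-.2632,.1296,107.8);o=manip.get_obs();print(o['torque'])"
```

```text
t 13.43 pos [ 0.5832 -0.2634  0.1298] psi 167.9 tilt [ 0.0007 -0.0004 -1.    ] shift [0.0019 0.0012 0.0015] spin 2.003185372362276 j [ 0.8995  0.5383 -0.7465  1.5043  0.3765  1.246   1.4626] F [ 1.2079 -1.0815 -0.7524] 0.14484482761682302 79.66142892837524
[-0.1612 -0.1818  0.02  ]
```

{"name": "carry_out", "arguments": {"deltas": [[0, 0, 0, 0.15, -1], [0, 0, 0, 0.35, -1], [0, 0, 0, 0.55, -1], [0, 0, 0, 0.75, -1], [0, 0, 0, 0.95, -1], [0, 0, 0, 1, -1], [0, 0, 0, 1, -1]]}}

```text
clock: 14.3
position: [0.5831, -0.2635, 0.1298]
ee_rot: [0.359, 0.933, -0.0, 0.0]
ft_force: [0.8, -1.1, 0.3]
grip_width: 0.144
grasp_force: 79.8
```

{"name": "carry_out", "arguments": {"deltas": [[0, 0, 0, 0.15, -1], [0, 0, 0, 0.35, -1], [0, 0, 0, 0.55, -1], [0, 0, 0, 0.75, -1], [0, 0, 0, 0.95, -1], [0, 0, 0, 1, -1], [0, 0, 0, 1, -1]]}}

```text
clock: 15.18
position: [0.5828, -0.2637, 0.1297]
ee_rot: [0.588, 0.809, -0.0, 0.0]
ft_force: [-0.8, -3.8, 1.5]
grip_width: 0.151
grasp_force: 80.0
```

```bash
python3 -c "
from m import *
plan(.583,-.2632,.1296,107.8);o=manip.get_obs();print(o['torque'])"
```

```text
t 15.18 pos [ 0.5828 -0.2637  0.1297] psi 107.93 tilt [-0.0002 -0.0005 -1.    ] shift [0.0026 0.0022 0.0008] spin 0.004269915100583906 j [ 0.7703  0.4887 -0.5575  1.5119  0.2684  1.2178  0.4852] F [-0.7685 -3.7862  1.4559] 0.15056540879079341 80.02145290374756
[-0.6258  0.5014  0.0638]
```

{"name": "carry_out", "arguments": {"deltas": [[0, 0, 0, 0, -0.6], [0, 0, 0, 0, -0.3], [0, 0, 0, 0, 0.2], [0, 0, 0, 0, 0.6], [0, 0, 0, 0, 0.6], [0, 0, 0, 0, 0.6], [0, 0, -0.2, 0, 0.6], [0, 0, -0.5, 0, 0.6], [0, 0, -0.9, 0, 0.6], [0, 0, -1, 0, 0.6], [0, 0, -1, 0, 0.6]], "force": 40}}

```text
clock: 16.55
position: [0.5834, -0.2634, 0.2803]
ee_rot: [0.589, 0.808, 0.0, 0.001]
ft_force: [-0.0, -0.0, 0.2]
grip_width: 0.8
grasp_force: 0.0
```

```bash
python3 - <<'E'
from m import *
plan(.583,-.263,.28,107.8)
w,s=camera("wrist"),camera("scene"); X=cloud(w); c=(.583,-.263)
Q=slab(X,c,.1,.2,.05); B=Q[Q[:,2]>np.percentile(Q[:,2],99)-.008]; print(np.percentile(Q[:,2],99),rect(B))
L=slab(X,c,.12,.136,.05); print(np.median(L[:,2]),cv2.minEnclosingCircle((L[:,:2]*1000).astype(np.float32)))
print(np.linalg.lstsq(np.c_[L[:,:2]-c,np.ones(len(L))],L[:,2],rcond=None)[0])
u,v=199,157
cv2.imwrite("pics/e.png",np.hstack([cv2.resize(s["img"][v-70:v+70,u-70:u+70],(400,400)),cv2.resize(w["img"],(400,400))])[...,::-1])
E
```

```text
t 16.55 pos [ 0.5834 -0.2634  0.2803] psi 107.81 tilt [ 0.0016 -0.0009 -1.    ] shift [ 0.003  -0.0016  0.0021] spin 0.00018903104767294585 j [ 0.7692  0.4003 -0.5774  1.3068  0.2155  1.494   0.5233] F [-0.0398 -0.0406  0.161 ] 0.7999112836598059 0.0
0.16222031191424569 ((582.0165405273438, -263.4830322265625), (13.621942520141602, 52.04369354248047), 18.049192428588867)
0.12712506987417138 ((581.9063720703125, -263.8412780761719), 43.00725555419922)
[-0.0011 -0.0002  0.1271]
```

View pics/e.png

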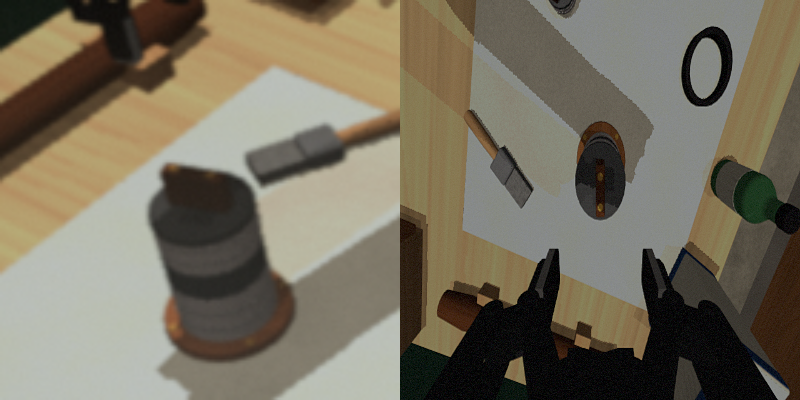

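The jar sits level on the socket with its top at 0.162 m, which is the home height. Its bar lies at 108°, square across the slot axis, and the gripper is clear. Handing in.

```bash
python3 -c "
from h import *
print(ticket.hand_in())"
```

```text
the job is handed in; nothing more can be done
None
```

The middle jar is fully home in the fixed socket, locked with a quarter turn clockwise and released; the small and large jars were not touched, and I handed the job in at about 17 s on the robot's clock (no verdict was returned).

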